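# Pull down the cupboard hatch with the hook pole

## Task

Take the hook pole from its rack, put its hook down into the eye of the closed cupboard hatch and use it to swing the hatch down until it is fully open; touch the hatch only with the pole, never with the gripper or the arm. Then lay the pole back in its slot of the rack, hook pointing down as before, and let go; leave the plain rod where it lies in the other slot.

Things in the scene. Friction and masses are not known exactly. Their poses are not given: they have to be found in the camera images.
- hook_pole: Pull pole, 180 g: square pale wood handle 20 x 20 mm, then a 10 mm steel rod ending in a right-angle hook (10 mm pin whose end is 55 mm below the axis). Origin: on the axis at the centre of mass, the place to grip, across own x. Own y runs along the pole to the hook, z up. Along y: handle -149 to +71 mm, rod to +200, pin at +200. Lies level in one rack slot, pin down.
- hook_tip (a point): Lower end of the hook pole's pin, at (0, 200, -55) mm in the pole's own frame; axes as the pole's.
- plain_rod: The wrong tool, in the other slot: same handle, but a shorter rod that ends straight at +140 mm, no hook. Origin and axes at the same place of the handle as on the hook pole.
- rack: Fixed wooden rack 200 x 175 mm. Origin at bench level; y along the poles towards the hook, x across, z up. Slots at x = -55 and +55 mm, 40 mm wide between steel pins that rise to 95 mm, on two 12 mm cross bars (y = -75 and +40) with tops at 65 mm. A pole at home has its origin at (-55 or 55, 0, 75) mm, axes as the rack's within 0.03 rad and 6 mm.
- hatch_eye (a point): Centre of the hatch's steel eye: ring of 8 mm bar, 44 mm hole, flat (hole upwards) when shut; turns with the hatch. At hatch value 0: z up, y into the cupboard, x along the hinge. Hinge axis through (0, 37, -165) mm of this frame, 110 mm above the bench. Panel 250 mm wide, outer face at y = +32, top at z = +25. Cupboard roof 310 mm high. Fixed tray 40 mm high below, out to y = -161.
- hatch (a joint): Hatch angle, rad: 0 shut and upright, 1.57 fully open, level, swung down to the front; starts at 0 to 0.15. Friction holds it at small angles (1 to 3 N at the eye moves it); beyond 0.65 at the latest it sinks open to its stop by its own weight, damped, within 4 s; a hook left in the eye may hold it back until lifted out and drawn clear.

How it is judged:
By the outcome, as a careful person would: the job done as asked, in the order asked, and still so for the second after the job is handed in, with the robot touching nothing.
It also fails if it takes over 48 s, if anything falls off the work surface, if the arm or the gripper's body presses on something with over 40 N, if the wrist force passes 120 N, or if a joint passes its speed limit or range.

## Robot

A 6-joint arm with a two-finger parallel gripper is mounted at the origin on the work surface. World frame = base frame: x ahead of the robot, y to its left, z up, the work surface at z = 0. Lengths are in m, angles in rad, forces in N, time in s.
With the tool pointing down it reaches from about 0.4 to 0.925 m from the base axis. Payload 3.4 kg.
Tool frame: the origin (TCP) lies at the centre of the arm's flange, where the gripper is bolted on; the fingertips stand 173 mm ahead of it and the grasp point (between the pads) lies 155 mm ahead of it; z points along the fingers, x is the direction in which the jaws open and shut, and the axes are right-handed (so a half turn about z gives the same grasp; the last joint's range is limited). The gripper opens to 85 mm and grips with 20 to 120 N. Pads are 22 mm wide; open, the fingers measure 114 mm over their backs; the gripper's body (76 mm by 85 mm) begins 54 mm behind the grasp point. The pads swing forward as they close: fully open they stand 13 mm farther back than shut.
Start: joints at [1.202, 0.307, 1.506, -0, 1.328, -0.073], TCP at [0.167, 0.55, 0.405] pointing down, gripper open.
Joint ranges: [-3.12, 3.12], [-1.05, 2.28], [0.14, 2.33], [-1.42, 4.57], [0.1, 2.73], [-2.68, 2.68]. Speed limits (rad/s): [2.57, 2.57, 3.14, 3.14, 3.14, 3.14].

## Interface

Orientations are given as a unit quaternion [w, x, y, z].
In Python, from station import state, camera, camera_info, finish_job gives the robot as it stands.
- The arm moves only by the tool step_arm, never from a script. Its argument "targets" is a list of rows, each a list of 3 entries, a list of its own where there are three numbers: the shift along the tool's x, y, z scaled (see below), then the turn, a rotation vector about the tool's x, y, z scaled (see below), then the closure in counts, from 0 (fully open) to 255 (shut). In form: [[[tx, ty, tz], [ax, ay, az], claw], ...]. A call has 1 to 12 rows; each row shifts and turns the pose as measured when the row begins, along the tool's axes as they then stand; what a row does not reach is not made up. The controller multiplies each number of a shift by 2 cm and each number of a turn by 0.1 rad. A row lasts 1/12 s, in which the tool goes at most 41.7 mm and 7.16 degrees, less where a joint would pass 70% of its speed; a pose out of reach is approached as far as the arm can. A call with a number of a shift or a turn outside -1 to 1 is refused whole. A call with a gripper value outside its range is refused whole. The fingers move at their own pace and stop on an object; "squeeze" is the grip in N (left out, the last holds). Time passes only in rows, so rows that do not move let the fingers close. It gives the time, the measured TCP pose, the force and the opening at its end, in the units of the state.
- state(): the state, without advancing time (a new reading comes with each control period).
- camera(name): name is "scene" or "side" or "wrist"; returns the picture (480x640x3 uint8, red, green, blue); there is no depth.
- camera_info(name): a dict with "intrinsics" (3x3 intrinsics, pixels), "k1" (the pictures are not rectified: a ray, as slopes to the right and down, at radius r is drawn at 1 + k1 r^2 times it, then the intrinsics apply), "xyz" and "rotation" of the camera in the world. Camera axes: x right, y up, looking along -z (the intrinsics and any distortion apply to the point x, -y, -z); pixel columns grow to the right and rows downward; lengths in m; the calibration is good to about 2 mm. A picture is of the moment at which its call begins: read the wrist's pose just before it. camera_info takes no time and is no camera call; for the wrist camera it gives the pose at the moment of the call.
- finish_job(): hands the job in, once; it reports no verdict.
The state is a dict: "clock": time; "joint_positions": joint angles; "qd": joint speeds; "effort": joint torques, N m; "position": TCP position; "tool_rot": TCP orientation; "force": force on the tool from outside, world axes, zero at the start; "moment": the same for the moment, N m; "opening": opening from 0.0 (shut) to 1.0 (fully open).
Only numpy, scipy, OpenCV 4.12 (cv2) and the standard library are available. Lean on these libraries where they do the work, as an engineer would, in place of code of your own. Each camera call takes 0.05 s, during which the arm holds its last target.

## Working session

There is one attempt and no reset: what is moved stays moved. The work goes in short steps, Python scripts to look and compute and a tool call to move; the robot and the scene stay as the last step left them, time stands still between calls to the robot, and variables do not carry over. Pictures are saved under pics/ and viewed, and the job is handed in when it is done.

Besides the shell and the picture viewer there is one more tool, called after "Call:" in YAML: its name, and indented under it one key for each argument. step_arm: Moves the arm, as the interface text tells. Its arguments: {"type":"object","properties":{"targets":{"type":"array","items":{"type":"array"}},"squeeze":{"type":"number"}},"required":["targets"]}

```bash
ls; mkdir -p pics
python3 - <<'E'
from station import state, camera, camera_info
import cv2
s=state();print(s)
for n in ["scene","side","wrist"]:
    i=camera_info(n);print(n,i)
    cv2.imwrite(f"pics/{n}0.png",camera(n)[:,:,::-1])
E
```

```text
pics
{'clock': 0.0, 'joint_positions': array([ 1.20249106e+00,  3.07603370e-01,  1.50764841e+00,  3.75878893e-06,
        1.32838282e+00, -7.34835984e-02]), 'qd': array([-0.00147822, -0.00245172,  0.00144993, -0.00096216, -0.00036291,
       -0.0004073 ]), 'effort': array([ 2.18363049e-03, -4.57545376e+01, -2.51916307e+01,  3.24531329e-04,
        1.30928514e-02,  1.42284179e-05]), 'position': array([0.16697433, 0.5498844 , 0.40377269]), 'tool_rot': array([ 5.44675216e-04,  8.03295942e-01,  5.95579204e-01, -8.63547776e-04]), 'force': array([-0.52725194,  0.45370897,  1.13614577]), 'moment': array([0.01088655, 0.01643236, 0.03493138]), 'opening': 1.000612522684486}
scene {'intrinsics': array([[577.5288014 ,   0.        , 311.19818444],
       [  0.        , 577.5288014 , 234.50981476],
       [  0.        ,   0.        ,   1.        ]]), 'k1': -0.08453267976112878, 'xyz': array([ 1.10184524, -0.55944378,  0.82808351]), 'rotation': array([0.82434313, 0.40994763, 0.16424479, 0.3541539 ])}
side {'intrinsics': array([[486.69856563,   0.        , 314.80509149],
       [  0.        , 486.69856563, 235.01411828],
       [  0.        ,   0.        ,   1.        ]]), 'k1': -0.0940694579088541, 'xyz': array([-0.06777053, -0.65772277,  0.74271831]), 'rotation': array([ 0.81702924,  0.45929337, -0.1591124 , -0.3101549 ])}
wrist {'intrinsics': array([[432.22151979,   0.        , 321.76745598],
       [  0.        , 432.22151979, 243.65266813],
       [  0.        ,   0.        ,   1.        ]]), 'k1': -0.06471053204070383, 'xyz': array([0.10050646, 0.57062423, 0.37270401]), 'rotation': array([ 0.79595715, -0.11089059, -0.08118596,  0.58954587])}
```

View pics/scene0.png

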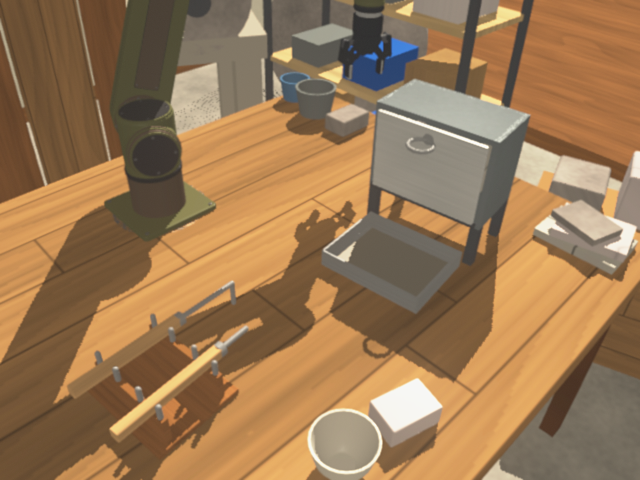

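View pics/side0.png

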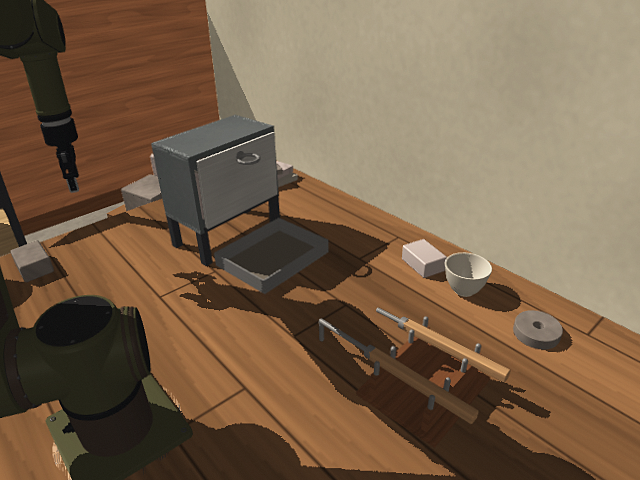

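View pics/wrist0.png

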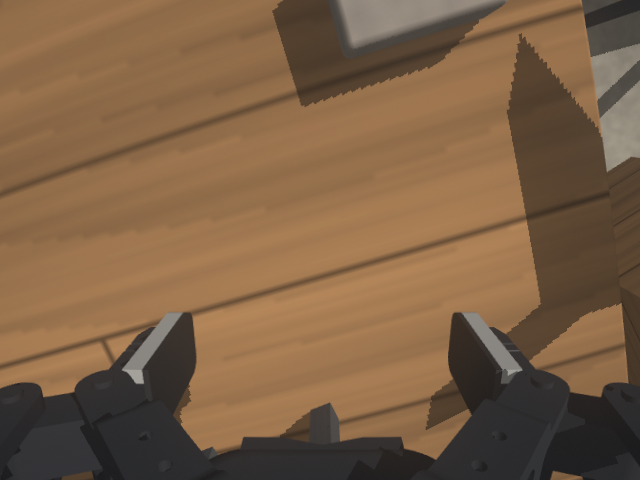

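The scene view shows the hook pole in the shade: handle end near (75,390), hook near (233,285). The plain rod lies at (118,435)–(247,328), and the hatch eye is at (420,144). I'll zoom in to refine these.

```bash
cat > h.py <<'E'
import numpy as np, cv2
from scipy.spatial.transform import Rotation as R
from station import state, camera, camera_info
def q(r): return R.from_quat(np.roll(r,-1))
def ray(i,p):
    K=i["intrinsics"]; k=i["k1"]
    u=cv2.undistortPoints(np.array([[p]],float),K,np.array([k,0,0,0.]))[0,0]
    # distortion: d = u(1+k r^2)
    d=np.array([u[0],-u[1],-1.]); d=q(i["rotation"]).apply(d)
    return np.array(i["xyz"]),d/np.linalg.norm(d)
def onz(i,p,z):
    o,d=ray(i,p); return o+d*(z-o[2])/d[2]
def tri(i1,p1,i2,p2):
    o1,d1=ray(i1,p1);o2,d2=ray(i2,p2)
    A=np.stack([d1,-d2],1); t=np.linalg.lstsq(A,o2-o1,rcond=None)[0]
    a=o1+d1*t[0];b=o2+d2*t[1]; return (a+b)/2,np.linalg.norm(a-b)
def proj(i,X):
    v=q(i["rotation"]).inv().apply(np.array(X)-i["xyz"]); s=np.array([v[0]/-v[2],-v[1]/-v[2]])
    s=s*(1+i["k1"]*(s@s)); K=i["intrinsics"]; return K[0,0]*s[0]+K[0,2],K[1,1]*s[1]+K[1,2]
E
python3 - <<'E'
import cv2
def crop(n,x0,y0,x1,y1,f,o):
    im=cv2.imread(f"pics/{n}.png")[y0:y1,x0:x1]
    im=cv2.convertScaleAbs(im,alpha=1.6)
    cv2.imwrite(f"pics/{o}.png",cv2.resize(im,None,fx=f,fy=f,interpolation=cv2.INTER_CUBIC))
crop("scene0",60,270,260,450,4,"c1")
crop("side0",300,300,520,440,3.6,"c2")
crop("scene0",360,70,540,220,4,"c3")
crop("side0",140,110,300,250,4,"c4")
E
```

```text
(no output)
```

View pics/c1.png

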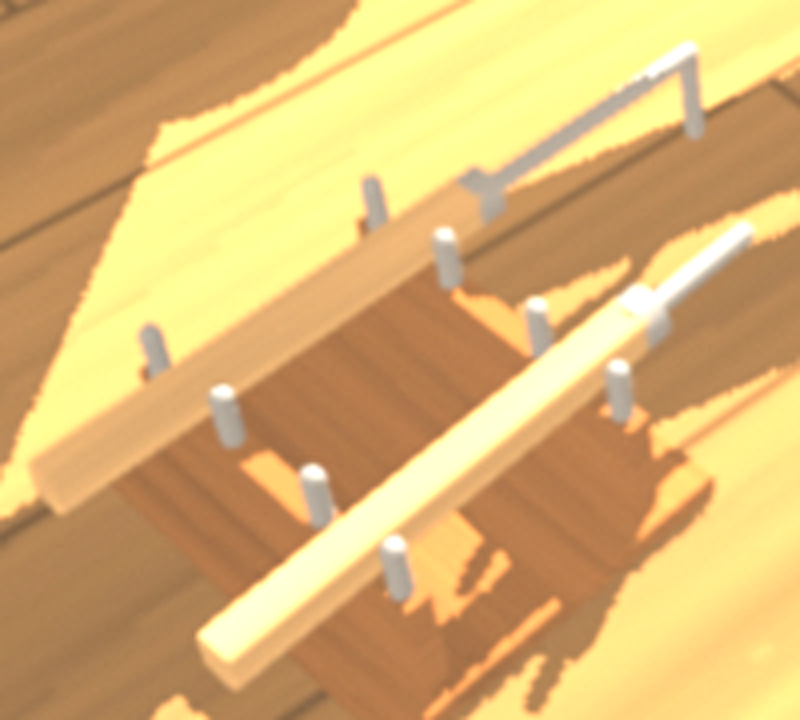

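View pics/c2.png

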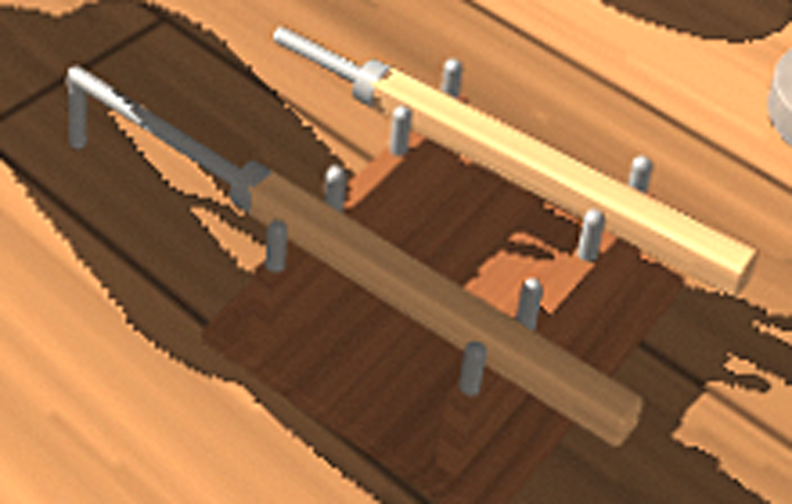

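View pics/c3.png

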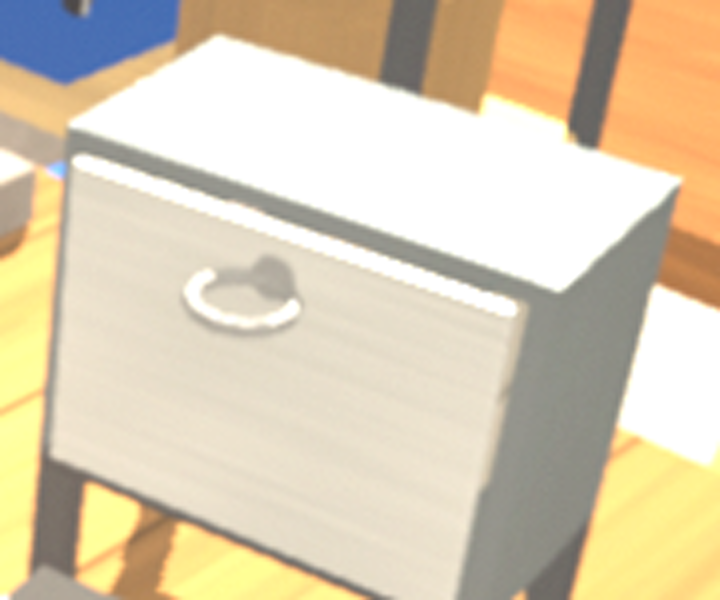

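View pics/c4.png

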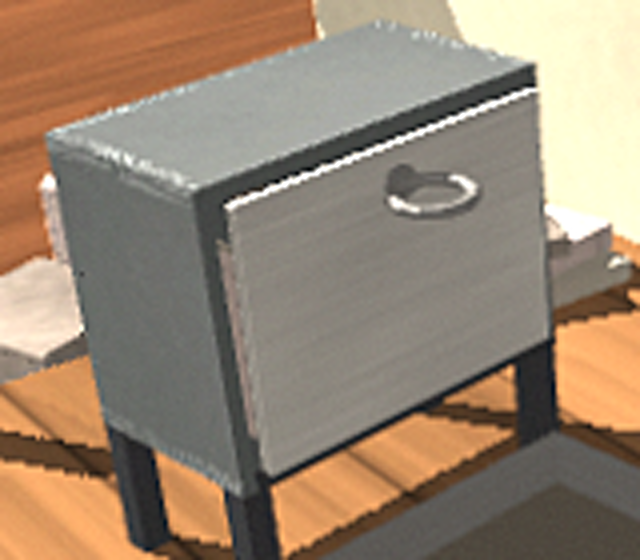

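Run:
```python
from h import *
s=camera_info("scene");d=camera_info("side")
S=lambda x,y,x0=60,y0=270,f=4:((x+.5)/f-.5+x0,(y+.5)/f-.5+y0)
D=lambda x,y,x0=300,y0=300,f=3.6:((x+.5)/f-.5+x0,(y+.5)/f-.5+y0)
def pr(n,a,b):
    X,e=tri(s,a,d,b);print(n,X.round(4),round(e,4));return X
el=pr("elbow top",S(690,50),D(74,70)); 
tip=pr("tip",S(694,135),D(78,147))
b=pr("collar/handle end mid",S(470,187),D(257,172))
for n,p in [("hp L",(368,180)),("hp R",(443,232)),("hb L",(150,328)),("hb R",(221,388)),("pf L",(537,300)),("pf R",(618,365)),("pb L",(313,468)),("pb R",(394,540))]:
    print("pin",n,onz(s,S(*p),.095).round(4))
for n,p in [("hpL",(275,223)),("hpR",(336,170)),("hbL",(473,346)),("hbR",(531,282)),("pfL",(401,108)),("pfR",(453,62)),("pbL",(594,212)),("pbR",(641,158))]:
    print("pinside",n,onz(d,D(*p),.095).round(4))
for n,p in [("handle back topL",(32,466)),("handle back top R",(62,514)),]: print(n,onz(s,S(*p),.085).round(4))
C=lambda x,y:S(x,y,360,70,4); E=lambda x,y:S(x,y,140,110,4)
pr("eye",C(243,298),E(434,194))
pr("panel top R",C(522,305),E(538,90))
pr("panel top L",C(73,158),E(228,207))
pr("roof R",C(562,292),E(535,65))
pr("roof L",C(68,126),E(193,192))
print("panel at z.30?")
```

```text
elbow top [ 0.4163 -0.0874  0.0773] 0.001
tip [ 0.4156 -0.0896  0.0205] 0.0024
collar/handle end mid [ 0.4282 -0.2191  0.0852] 0.0011
pin hp L [ 0.4033 -0.255   0.095 ]
pin hp R [ 0.452  -0.2479  0.095 ]
pin hb L [ 0.4158 -0.3679  0.095 ]
pin hb R [ 0.4639 -0.3619  0.095 ]
pin pf L [ 0.5113 -0.2405  0.095 ]
pin pf R [ 0.5622 -0.2365  0.095 ]
pin pb L [ 0.5236 -0.3552  0.095 ]
pin pb R [ 0.5736 -0.3502  0.095 ]
pinside hpL [ 0.402  -0.2554  0.095 ]
pinside hpR [ 0.4516 -0.2513  0.095 ]
pinside hbL [ 0.413  -0.3698  0.095 ]
pinside hbR [ 0.4637 -0.3647  0.095 ]
pinside pfL [ 0.5116 -0.2441  0.095 ]
pinside pfR [ 0.561  -0.2398  0.095 ]
pinside pbL [ 0.5237 -0.3586  0.095 ]
pinside pbR [ 0.5731 -0.3532  0.095 ]
handle back topL [ 0.4398 -0.4352  0.085 ]
handle back top R [ 0.4692 -0.437   0.085 ]
eye [0.5311 0.3091 0.2761] 0.004
panel top R [0.6524 0.3625 0.3008] 0.0081
panel top L [0.4013 0.3278 0.3004] 0.0025
roof R [0.6636 0.3785 0.3093] 0.0035
roof L [0.3866 0.3398 0.3103] 0.0017
panel at z.30?
```

The checks agree with the given sizes: roof at 0.310, panel top at 0.300, and rack pins 50 × 115 mm apart. The pole origin is about (0.437, -0.288), yaw 0.105. The eye is about (0.531, 0.309, 0.276), cupboard yaw 0.138. Next I'll go up and around, turning as I go.

```bash
cat >> h.py <<'E'
def plan(goal,yaw,n,start=None):
    """straight line world goal/yaw from present pose, n rows, printed in row units"""
    s=state(); p=np.array(s["position"]); Rm=q(s["tool_rot"])
    g=np.array(goal)
    tgt=R.from_matrix(np.array([[np.cos(yaw),np.sin(yaw),0],[np.sin(yaw),-np.cos(yaw),0],[0,0,-1]]).T)
    rv=(Rm.inv()*tgt).as_rotvec()
    print("dist",np.linalg.norm(g-p).round(4),"total rv",rv.round(3),"yaw now",np.arctan2(*Rm.as_matrix()[[1,0],0]).round(4))
    for k in range(n):
        Rk=Rm*R.from_rotvec(rv*k/n)
        print((Rk.inv().apply((g-p)/n)/.02).round(2), (rv/n/.1).round(2))
E
python3 - <<'E'
from h import *
plan([0.36,0.42,0.58],0.2,12)
E
```

```text
dist 0.2918 total rv [1.000e-03 2.000e-03 1.076e+00] yaw now 1.2759
[-0.29  0.93 -0.73] [0.  0.  0.9]
[-0.2   0.95 -0.73] [0.  0.  0.9]
[-0.12  0.96 -0.73] [0.  0.  0.9]
[-0.03  0.97 -0.73] [0.  0.  0.9]
[ 0.06  0.97 -0.73] [0.  0.  0.9]
[ 0.14  0.96 -0.73] [0.  0.  0.9]
[ 0.23  0.94 -0.73] [0.  0.  0.9]
[ 0.31  0.92 -0.73] [0.  0.  0.9]
[ 0.39  0.89 -0.73] [0.  0.  0.9]
[ 0.47  0.85 -0.73] [0.  0.  0.9]
[ 0.55  0.8  -0.73] [0.  0.  0.9]
[ 0.62  0.75 -0.73] [0.  0.  0.9]
```

Call:
step_arm:
  targets:
    - [[0, 0.3, -1], [0, 0, 0.9], 0]
    - [[0, 0.4, -1], [0, 0, 0.9], 0]
    - [[0, 0.6, -1], [0, 0, 0.9], 0]
    - [[0, 0.9, -1], [0, 0, 0.9], 0]
    - [[0, 1, -1], [0, 0, 0.9], 0]
    - [[0, 1, -1], [0, 0, 0.9], 0]
    - [[0.2, 1, -1], [0, 0, 0.9], 0]
    - [[0.3, 1, -0.8], [0, 0, 0.9], 0]
    - [[0.4, 1, -0.5], [0, 0, 0.9], 0]
    - [[0.5, 1, 0], [0, 0, 0.9], 0]
    - [[0.5, 1, 0], [0, 0, 0.9], 0]
    - [[0.5, 1, 0], [0, 0, 0.9], 0]
  squeeze: 60

```text
clock: 1.15
position: [0.3376, 0.4164, 0.5727]
tool_rot: [0.006, 0.997, 0.077, -0.003]
force: [0.7, -1.5, -0.0]
opening: 1.003
```

Run:
```python
from h import *
print(state()["position"],state()["clock"])
plan([0.5,0.05,0.50],0.105,16)
```

```text
[0.3375774  0.4163651  0.57269263] 1.15
dist 0.4073 total rv [0.012 0.007 0.048] yaw now 0.1533
[0.33 1.21 0.24] [0.01 0.   0.03]
[0.33 1.21 0.24] [0.01 0.   0.03]
[0.34 1.2  0.24] [0.01 0.   0.03]
[0.34 1.2  0.24] [0.01 0.   0.03]
[0.34 1.2  0.24] [0.01 0.   0.03]
[0.35 1.2  0.23] [0.01 0.   0.03]
[0.35 1.2  0.23] [0.01 0.   0.03]
[0.35 1.2  0.23] [0.01 0.   0.03]
[0.36 1.2  0.23] [0.01 0.   0.03]
[0.36 1.2  0.23] [0.01 0.   0.03]
[0.36 1.2  0.23] [0.01 0.   0.03]
[0.37 1.2  0.23] [0.01 0.   0.03]
[0.37 1.2  0.23] [0.01 0.   0.03]
[0.37 1.19 0.23] [0.01 0.   0.03]
[0.38 1.19 0.23] [0.01 0.   0.03]
[0.38 1.19 0.23] [0.01 0.   0.03]
```

Call:
step_arm:
  targets:
    - [[0.4, 1, 0], [0, 0, 0], 0]
    - [[0.4, 1, 0], [0, 0, 0.1], 0]
    - [[0.4, 1, 0], [0, 0, 0.1], 0]
    - [[0.4, 1, 0], [0, 0, 0], 0]
    - [[0.4, 1, 0], [0, 0, 0], 0]
    - [[0.4, 1, 0], [0, 0, 0], 0]
    - [[0.4, 1, 0], [0, 0, 0], 0]
    - [[0.4, 1, 0], [0, 0, 0], 0]
    - [[0.3, 1, 0.2], [0, 0, 0], 0]
    - [[0.3, 1, 0.2], [0, 0, 0], 0]
    - [[0.3, 1, 0.4], [0, 0, 0], 0]
    - [[0.2, 1, 0.4], [0, 0, 0], 0]

```text
clock: 2.15
position: [0.4601, 0.1775, 0.5481]
tool_rot: [0.007, 0.998, 0.064, -0.004]
force: [-0.3, 0.2, 1.2]
opening: 1.0
```

Run:
```python
from h import *
print(state()["position"],state()["clock"])
plan([0.437,-0.288,0.33],0.105,24)
```

```text
[0.46012556 0.17748435 0.54814735] 2.15
dist 0.5146 total rv [0.014 0.009 0.022] yaw now 0.1271
[-0.17  0.95  0.47] [0.01 0.   0.01]
[-0.17  0.95  0.47] [0.01 0.   0.01]
[-0.17  0.95  0.47] [0.01 0.   0.01]
[-0.16  0.95  0.47] [0.01 0.   0.01]
[-0.16  0.95  0.47] [0.01 0.   0.01]
[-0.16  0.95  0.47] [0.01 0.   0.01]
[-0.16  0.95  0.47] [0.01 0.   0.01]
[-0.16  0.95  0.46] [0.01 0.   0.01]
[-0.16  0.95  0.46] [0.01 0.   0.01]
[-0.16  0.95  0.46] [0.01 0.   0.01]
[-0.16  0.95  0.46] [0.01 0.   0.01]
[-0.16  0.95  0.46] [0.01 0.   0.01]
[-0.16  0.95  0.46] [0.01 0.   0.01]
[-0.16  0.95  0.46] [0.01 0.   0.01]
[-0.16  0.96  0.46] [0.01 0.   0.01]
[-0.16  0.96  0.46] [0.01 0.   0.01]
[-0.16  0.96  0.46] [0.01 0.   0.01]
[-0.15  0.96  0.46] [0.01 0.   0.01]
[-0.15  0.96  0.46] [0.01 0.   0.01]
[-0.15  0.96  0.46] [0.01 0.   0.01]
[-0.15  0.96  0.46] [0.01 0.   0.01]
[-0.15  0.96  0.46] [0.01 0.   0.01]
[-0.15  0.96  0.46] [0.01 0.   0.01]
[-0.15  0.96  0.46] [0.01 0.   0.01]
```

Call:
step_arm:
  targets:
    - [[0, 1, 0.2], [0.1, 0, 0], 0]
    - [[0, 1, 0.4], [0, 0, 0.1], 0]
    - [[-0.1, 1, 0.4], [0, 0, 0.1], 0]
    - [[-0.1, 1, 0.4], [0, 0, 0], 0]
    - [[-0.1, 1, 0.4], [0, 0.1, 0], 0]
    - [[-0.1, 1, 0.4], [0, 0, 0], 0]
    - [[-0.1, 1, 0.4], [0, 0, 0], 0]
    - [[-0.2, 1, 0.4], [0, 0, 0], 0]
    - [[-0.2, 1, 0.4], [0, 0, 0], 0]
    - [[-0.2, 1, 0.4], [0, 0, 0], 0]
    - [[-0.2, 1, 0.4], [0, 0, 0], 0]
    - [[-0.2, 1, 0.4], [0, 0, 0], 0]

```text
clock: 3.15
position: [0.4548, -0.0768, 0.4493]
tool_rot: [0.002, 0.999, 0.053, -0.002]
force: [0.3, 0.6, 0.3]
opening: 1.001
```

Call:
step_arm:
  targets:
    - [[-0.2, 1, 0.5], [0, 0, 0], 0]
    - [[-0.2, 1, 0.5], [0, 0, 0], 0]
    - [[-0.2, 1, 0.5], [0, 0, 0], 0]
    - [[-0.2, 1, 0.5], [0, 0, 0], 0]
    - [[-0.2, 1, 0.5], [0, 0, 0], 0]
    - [[-0.2, 1, 0.5], [0, 0, 0], 0]
    - [[-0.2, 1, 0.5], [0, 0, 0], 0]
    - [[-0.2, 1, 0.5], [0, 0, 0], 0]
    - [[-0.2, 0.8, 0.5], [0, 0, 0], 0]
    - [[-0.1, 0.4, 0.3], [0, 0, 0], 0]

```text
clock: 3.98
position: [0.432, -0.2749, 0.347]
tool_rot: [0.001, 0.999, 0.052, -0.004]
force: [0.0, 0.1, -0.1]
opening: 0.998
```

Run:
```python
from h import *
print(state()["position"],state()["clock"])
plan([0.437,-0.288,0.33],0.105,4)
i=camera_info("wrist")
cv2.imwrite("pics/w1.png",camera("wrist")[:,:,::-1])
for n,X in [("o",(.437,-.288,.085)),("elbow",(.416,-.089,.08)),("back",(.4526,-.436,.085))]: print(n,proj(i,X))
```

```text
[ 0.43204596 -0.27486982  0.34698131] 3.9833
dist 0.022 total rv [ 0.001  0.007 -0.001] yaw now 0.1036
[0.05 0.17 0.21] [ 0.    0.02 -0.  ]
[0.05 0.17 0.21] [ 0.    0.02 -0.  ]
[0.05 0.17 0.21] [ 0.    0.02 -0.  ]
[0.04 0.17 0.21] [ 0.    0.02 -0.  ]
o (np.float64(332.1431124048328), np.float64(273.945948989682))
elbow (np.float64(333.0731983947458), np.float64(-127.51337599871192))
back (np.float64(331.0447963207686), np.float64(481.4940265917325))
```

View pics/w1.png

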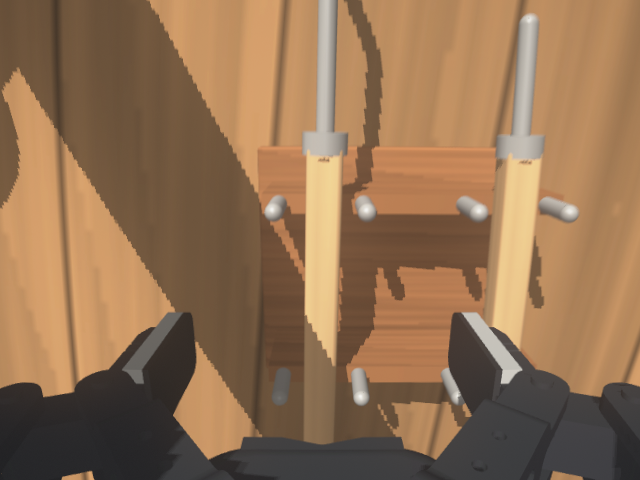

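Run:
```python
from h import *
i=camera_info("wrist")
im=cv2.imread("pics/w1.png"); 
for r in (180,230,270,300,330): 
    print(r,[tuple(im[r,c]) for c in range(300,348,4)]) if r==270 else None
for p in [(305,160),(342.5,160),(305,270),(341,270),(304,330),(340,330)]: print(p,onz(i,p,.085).round(4))
print("collar front top",onz(i,(325,155),.085).round(4))
for p in [(274,212),(369,215)]: print("pin",onz(i,p,.095).round(4))
for p in [(326,10),(325,100)]: print("rod",onz(i,p,.08).round(4))
```

```text
270 [(np.uint8(85), np.uint8(128), np.uint8(188)), (np.uint8(90), np.uint8(132), np.uint8(188)), (np.uint8(145), np.uint8(206), np.uint8(239)), (np.uint8(142), np.uint8(201), np.uint8(238)), (np.uint8(139), np.uint8(197), np.uint8(235)), (np.uint8(142), np.uint8(201), np.uint8(237)), (np.uint8(144), np.uint8(204), np.uint8(238)), (np.uint8(144), np.uint8(203), np.uint8(238)), (np.uint8(141), np.uint8(200), np.uint8(236)), (np.uint8(121), np.uint8(170), np.uint8(216)), (np.uint8(84), np.uint8(126), np.uint8(182)), (np.uint8(58), np.uint8(82), np.uint8(114))]
(305, 160) [ 0.4153 -0.2266  0.085 ]
(342.5, 160) [ 0.4349 -0.2246  0.085 ]
(305, 270) [ 0.4209 -0.2875  0.085 ]
(341, 270) [ 0.4411 -0.2854  0.085 ]
(304, 330) [ 0.4238 -0.3248  0.085 ]
(340, 330) [ 0.4448 -0.3225  0.085 ]
collar front top [ 0.4255 -0.223   0.085 ]
pin [ 0.4022 -0.2539  0.095 ]
pin [ 0.4514 -0.2504  0.095 ]
rod [ 0.4186 -0.152   0.08  ]
rod [ 0.4226 -0.1952  0.08  ]
```

Run:
```python
from h import *
plan([0.4315,-0.289,0.23],0.10,8)
```

```text
dist 0.1169 total rv [0.001 0.009 0.003] yaw now 0.1033
[-0.    0.08  0.73] [0.   0.01 0.  ]
[-0.01  0.08  0.73] [0.   0.01 0.  ]
[-0.01  0.08  0.73] [0.   0.01 0.  ]
[-0.01  0.08  0.73] [0.   0.01 0.  ]
[-0.01  0.08  0.73] [0.   0.01 0.  ]
[-0.01  0.08  0.73] [0.   0.01 0.  ]
[-0.01  0.08  0.73] [0.   0.01 0.  ]
[-0.01  0.08  0.73] [0.   0.01 0.  ]
```

Call:
step_arm:
  targets:
    - [[0, 0.1, 0.7], [0, 0.1, 0], 0]
    - [[0, 0.1, 0.8], [0, 0, 0], 0]
    - [[0, 0.1, 0.8], [0, 0, 0], 0]
    - [[0, 0.1, 0.8], [0, 0, 0], 0]
    - [[0, 0.1, 0.8], [0, 0, 0], 0]
    - [[0, 0.1, 0.8], [0, 0, 0], 0]
    - [[0, 0.1, 0.6], [0, 0, 0], 0]
    - [[0, 0, 0.4], [0, 0, 0], 0]

```text
clock: 4.7
position: [0.4357, -0.2869, 0.2315]
tool_rot: [0.001, 0.999, 0.051, 0.004]
force: [-0.0, -0.8, 1.4]
opening: 1.003
```

Run:
```python
from h import *
print(state()["position"],state()["clock"])
plan([0.4315,-0.289,0.23],0.10,2)
```

```text
[ 0.43565653 -0.28686158  0.23149465] 4.7
dist 0.0049 total rv [ 0.002 -0.008  0.001] yaw now 0.1015
[-0.11  0.04  0.04] [ 0.01 -0.04  0.01]
[-0.11  0.04  0.04] [ 0.01 -0.04  0.01]
```

Call:
step_arm:
  targets:
    - [[-0.2, 0.1, 0.1], [0, -0.1, 0], 0]
    - [[0, 0, 0], [0, 0, 0], 0]

```text
clock: 4.87
position: [0.4315, -0.2878, 0.2281]
tool_rot: [-0.001, 0.999, 0.051, -0.003]
force: [-0.6, 0.7, -0.1]
opening: 1.0
```

Call:
step_arm:
  targets:
    - [[0, 0, 0], [0, 0, 0], 255]
    - [[0, 0, 0], [0, 0, 0], 255]
    - [[0, 0, 0], [0, 0, 0], 255]
    - [[0, 0, 0], [0, 0, 0], 255]
    - [[0, 0, 0], [0, 0, 0], 255]
    - [[0, 0, 0], [0, 0, 0], 255]
    - [[0, 0, 0], [0, 0, 0], 255]
    - [[0, 0, 0], [0, 0, 0], 255]
    - [[0, 0, 0], [0, 0, 0], 255]
  squeeze: 80

```text
clock: 5.62
position: [0.4324, -0.2878, 0.232]
tool_rot: [0.001, 0.999, 0.051, -0.0]
force: [-1.6, -0.2, -2.5]
opening: 0.215
```

Run:
```python
from h import *
print(state())
plan([0.4315,-0.289,0.23],0.10,2)
```

```text
{'clock': 5.6167, 'joint_positions': array([-0.66763151,  0.42702004,  1.83959401, -0.0032506 ,  0.87358222,
       -0.76806536]), 'qd': array([-0.00085345,  0.00051943,  0.00376555, -0.00214653, -0.00250098,
       -0.00275785]), 'effort': array([ 9.54514719e-03, -4.57035577e+01, -1.70857984e+01,  1.12561975e-02,
        1.65753078e-02,  6.11120686e-04]), 'position': array([ 0.432434  , -0.28782328,  0.23198729]), 'tool_rot': array([ 1.39831720e-03,  9.98685493e-01,  5.12371392e-02, -2.94167801e-04]), 'force': array([-1.57822769, -0.23942335, -2.49605781]), 'moment': array([-0.05174057,  0.03375422,  0.01675223]), 'opening': 0.21509398848587108}
dist 0.0025 total rv [0.003 0.001 0.003] yaw now 0.1025
[-0.03  0.03  0.05] [0.01 0.   0.01]
[-0.03  0.03  0.05] [0.01 0.   0.01]
```

Grasp is good: opening about 18–20 mm and forces small. Lifting straight up, clear of the pins.

Call:
step_arm:
  targets:
    - [[0, 0, -0.4], [0, 0, 0], 255]
    - [[0, 0, -0.8], [0, 0, 0], 255]
    - [[0, 0, -1], [0, 0, 0], 255]
    - [[0, 0, -1], [0, 0, 0], 255]
    - [[0, 0, -1], [0, 0, 0], 255]
    - [[0, 0, -1], [0, 0, 0], 255]
    - [[0, 0, -1], [0, 0, 0], 255]

```text
clock: 6.2
position: [0.4302, -0.2858, 0.357]
tool_rot: [-0.004, 0.999, 0.051, -0.007]
force: [-0.4, 0.2, -1.4]
opening: 0.218
```

Run:
```python
from h import *
print(state()["position"],state()["clock"],state()["opening"])
plan([0.57,0.02,0.525],0.138,20)
```

```text
[ 0.43016589 -0.28583741  0.35700421] 6.2 0.2177295497966001
dist 0.3759 total rv [-0.009  0.013 -0.036] yaw now 0.1025
[ 0.42 -0.73 -0.42] [-0.    0.01 -0.02]
[ 0.42 -0.73 -0.42] [-0.    0.01 -0.02]
[ 0.42 -0.73 -0.42] [-0.    0.01 -0.02]
[ 0.43 -0.73 -0.42] [-0.    0.01 -0.02]
[ 0.43 -0.72 -0.42] [-0.    0.01 -0.02]
[ 0.43 -0.72 -0.42] [-0.    0.01 -0.02]
[ 0.43 -0.72 -0.42] [-0.    0.01 -0.02]
[ 0.43 -0.72 -0.42] [-0.    0.01 -0.02]
[ 0.43 -0.72 -0.42] [-0.    0.01 -0.02]
[ 0.43 -0.72 -0.42] [-0.    0.01 -0.02]
[ 0.44 -0.72 -0.42] [-0.    0.01 -0.02]
[ 0.44 -0.72 -0.42] [-0.    0.01 -0.02]
[ 0.44 -0.72 -0.42] [-0.    0.01 -0.02]
[ 0.44 -0.72 -0.42] [-0.    0.01 -0.02]
[ 0.44 -0.72 -0.42] [-0.    0.01 -0.02]
[ 0.44 -0.71 -0.42] [-0.    0.01 -0.02]
[ 0.45 -0.71 -0.42] [-0.    0.01 -0.02]
[ 0.45 -0.71 -0.42] [-0.    0.01 -0.02]
[ 0.45 -0.71 -0.42] [-0.    0.01 -0.02]
[ 0.45 -0.71 -0.42] [-0.    0.01 -0.02]
```

Call:
step_arm:
  targets:
    - [[0.4, -0.7, -0.5], [0, 0, 0], 255]
    - [[0.4, -0.7, -0.5], [0, 0, 0], 255]
    - [[0.4, -0.7, -0.5], [0, 0.1, 0], 255]
    - [[0.4, -0.7, -0.5], [0, 0, -0.1], 255]
    - [[0.4, -0.7, -0.5], [0, 0, 0], 255]
    - [[0.4, -0.7, -0.5], [0, 0, -0.1], 255]
    - [[0.4, -0.7, -0.5], [0, 0, 0], 255]
    - [[0.4, -0.7, -0.5], [0, 0, -0.1], 255]
    - [[0.4, -0.7, -0.5], [0, 0, 0], 255]
    - [[0.4, -0.7, -0.5], [0, 0, 0], 255]
    - [[0.4, -0.7, -0.5], [0, 0, 0], 255]
    - [[0.4, -0.7, -0.5], [0, 0, 0], 255]

```text
clock: 7.2
position: [0.5045, -0.1021, 0.4913]
tool_rot: [-0.002, 0.998, 0.064, -0.001]
force: [0.4, -0.1, -1.2]
opening: 0.217
```

Run:
```python
from h import *
print(state()["position"],state()["clock"],state()["opening"])
plan([0.57,0.02,0.525],0.138,8)
```

```text
[ 0.5044909  -0.1021219   0.49134597] 7.2 0.2170344240002127
dist 0.1426 total rv [-0.004  0.001 -0.01 ] yaw now 0.128
[ 0.5  -0.71 -0.21] [-0.    0.   -0.01]
[ 0.5  -0.7  -0.21] [-0.    0.   -0.01]
[ 0.51 -0.7  -0.21] [-0.    0.   -0.01]
[ 0.51 -0.7  -0.21] [-0.    0.   -0.01]
[ 0.51 -0.7  -0.21] [-0.    0.   -0.01]
[ 0.51 -0.7  -0.21] [-0.    0.   -0.01]
[ 0.51 -0.7  -0.21] [-0.    0.   -0.01]
[ 0.51 -0.7  -0.21] [-0.    0.   -0.01]
```

Call:
step_arm:
  targets:
    - [[0.5, -0.7, -0.3], [0, 0, 0], 255]
    - [[0.5, -0.7, -0.3], [0, 0, -0.1], 255]
    - [[0.5, -0.7, -0.3], [0, 0, 0], 255]
    - [[0.5, -0.7, -0.3], [0, 0, 0], 255]
    - [[0.5, -0.7, -0.2], [0, 0, 0], 255]
    - [[0.5, -0.7, -0.2], [0, 0, 0], 255]
    - [[0.5, -0.7, -0.1], [0, 0, 0], 255]
    - [[0.5, -0.6, 0], [0, 0, 0], 255]
    - [[0.2, -0.2, 0], [0, 0, 0], 255]

```text
clock: 7.95
position: [0.5709, 0.0311, 0.5332]
tool_rot: [-0.002, 0.998, 0.07, 0.0]
force: [-0.2, 0.1, -2.5]
opening: 0.223
```

Run:
```python
from h import *
print(state()["position"],state()["clock"],state()["opening"],state()["force"])
plan([0.57,0.02,0.525],0.138,1)
i=camera_info("wrist");print(i["xyz"],i["rotation"])
for n in ["scene","side","wrist"]:
    cv2.imwrite(f"pics/{n}2.png",camera(n)[:,:,::-1])
def crop(n,x0,y0,x1,y1,f,o):
    im=cv2.imread(f"pics/{n}.png")[y0:y1,x0:x1]
    im=cv2.convertScaleAbs(im,alpha=1.3)
    cv2.imwrite(f"pics/{o}.png",cv2.resize(im,None,fx=f,fy=f,interpolation=cv2.INTER_CUBIC))
crop("scene2",300,70,500,220,4,"d1")
crop("side2",150,80,350,230,4,"d2")
```

```text
[0.57090866 0.03109155 0.53315019] 7.95 0.22316764842064182 [-0.17741481  0.1455481  -2.48157381]
dist 0.0138 total rv [-0.004 -0.     0.003] yaw now 0.1407
[-0.12  0.54  0.41] [-0.04 -0.    0.03]
[0.56087976 0.1003138  0.50223512] [ 0.98836159 -0.13523374 -0.00958647  0.06900214]
```

View pics/d1.png

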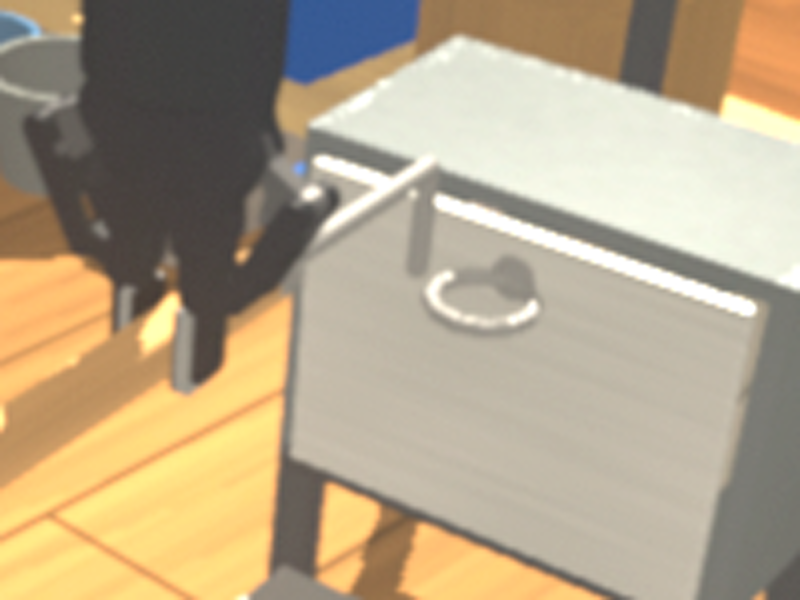

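View pics/d2.png

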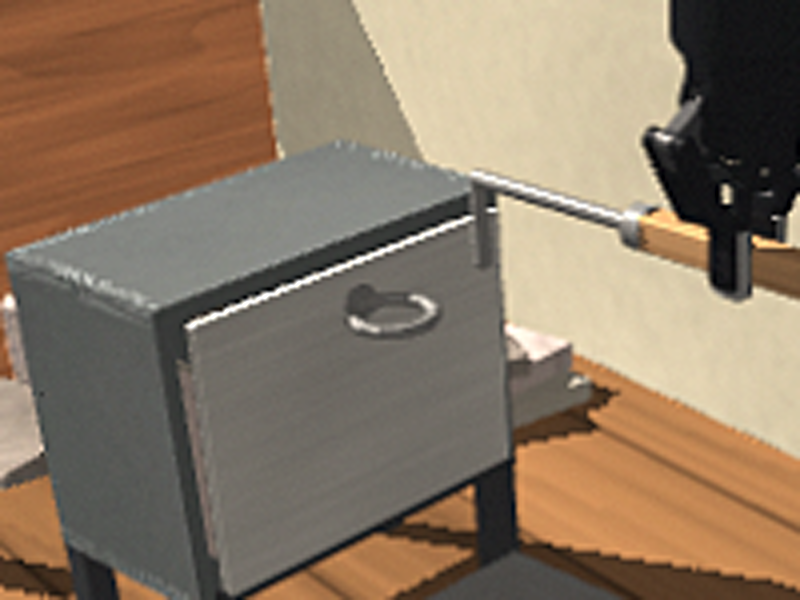

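View pics/wrist2.png

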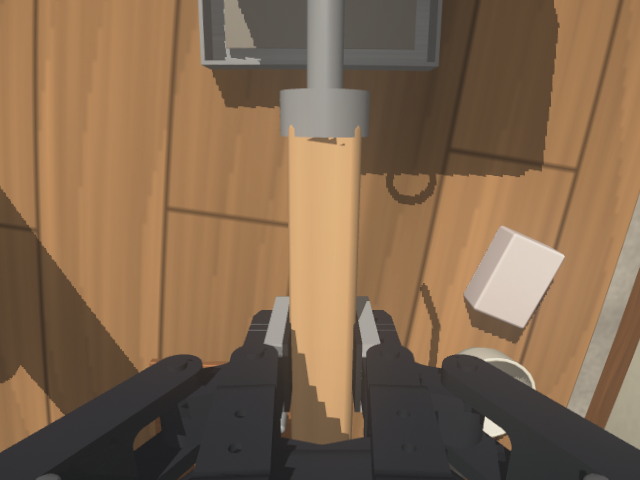

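Run:
```python
from h import *
s=camera_info("scene");d=camera_info("side")
S=lambda x,y:((x+.5)/4-.5+300,(y+.5)/4-.5+70)
D=lambda x,y:((x+.5)/4-.5+150,(y+.5)/4-.5+80)
def pr(n,a,b):
    X,e=tri(s,a,d,b);print(n,X.round(4),round(e,4));return X
t=pr("tip",S(417,274),D(484,267))
e=pr("elbow top",S(428,158),D(484,173))
y=pr("eye",S(482,300),D(393,313))
print("scene eye at .275",onz(s,S(482,300),.275).round(4),"side",onz(d,D(393,313),.275).round(4))
print("ring edges scene L R bot",[onz(s,S(*p),.275).round(4) for p in [(424,293),(540,306),(485,332)]])
print("ring edges side L R bot",[onz(d,D(*p),.275).round(4) for p in [(345,315),(440,308),(395,338)]])
st=state();p=q(st["tool_rot"])
Rm=p.as_matrix(); # pole: x=tool x, y=-tool y, z=-tool z
off=np.array([0,-.2,.155+.055-.002]) # tip in tool frame
print("tip from kin",(st["position"]+p.apply([0,-.2,.155+.055-.002])).round(4))
print(np.degrees(0),(y-t).round(4))
```

```text
tip [0.5462 0.2291 0.3246] 0.0027
elbow top [0.5474 0.2243 0.3836] 0.0048
eye [0.5309 0.3091 0.2759] 0.0021
scene eye at .275 [0.5289 0.3125 0.275 ] side [0.5309 0.3086 0.275 ]
ring edges scene L R bot [array([0.5049, 0.2963, 0.275 ]), array([0.5521, 0.3296, 0.275 ]), array([0.5497, 0.2876, 0.275 ])]
ring edges side L R bot [array([0.5076, 0.3272, 0.275 ]), array([0.5566, 0.2943, 0.275 ]), array([0.5099, 0.2752, 0.275 ])]
tip from kin [0.5421 0.2279 0.3252]
0.0 [-0.0154  0.0801 -0.0487]
```

The tip is measured at (0.546, 0.229, 0.325), which agrees with kinematics to 4 mm. The eye centre is about (0.530, 0.311, 0.275). That leaves 82 mm along the pole and about 2.5 mm across.

Call:
step_arm:
  targets:
    - [[0, -0.6, 0], [0, 0, 0], 255]
    - [[0, -0.8, 0.1], [0, 0, 0], 255]
    - [[-0.1, -0.8, 0.1], [0, 0, 0], 255]
    - [[0, -0.8, 0], [0, 0, 0], 255]
    - [[0, -0.5, 0], [0, 0, 0], 255]
    - [[0, -0.1, 0], [0, 0, 0], 255]

```text
clock: 8.6
position: [0.5546, 0.0996, 0.528]
tool_rot: [-0.0, 0.998, 0.065, -0.003]
force: [0.3, -1.4, -1.9]
opening: 0.219
```

Run:
```python
from h import *
st=state();p=q(st["tool_rot"]);print(st["position"],st["clock"])
t=st["position"]+p.apply([0,-.2,.155+.055-.002]);print("tip kin",t.round(4))
c,s_=np.cos(.138),np.sin(.138); d=np.array([.530,.311])-t[:2]; print("to eye along x,y", (d@[c,s_]).round(4),(d@[-s_,c]).round(4), p.as_rotvec())
plan(st["position"],0.138,1)
for n in ["scene","side"]:
    cv2.imwrite(f"pics/{n}3.png",camera(n)[:,:,::-1])
def crop(n,x0,y0,x1,y1,f):
    im=cv2.imread(f"pics/{n}.png")[y0:y1,x0:x1]
    im=cv2.convertScaleAbs(im,alpha=1.3)
    return cv2.resize(im,None,fx=f,fy=f,interpolation=cv2.INTER_CUBIC)
cv2.imwrite("pics/e.png",np.hstack([crop("scene3",370,80,470,180,4),crop("side3",200,90,300,190,4)]))
```

```text
[0.55462864 0.09960463 0.52800007] 8.6
tip kin [0.5273 0.298  0.3202]
to eye along x,y 0.0045 0.0125 [-3.13412063 -0.20490264  0.0098911 ]
dist 0.0 total rv [-0.001  0.006 -0.007] yaw now 0.1306
[0. 0. 0.] [-0.01  0.06 -0.07]
```

View pics/e.png

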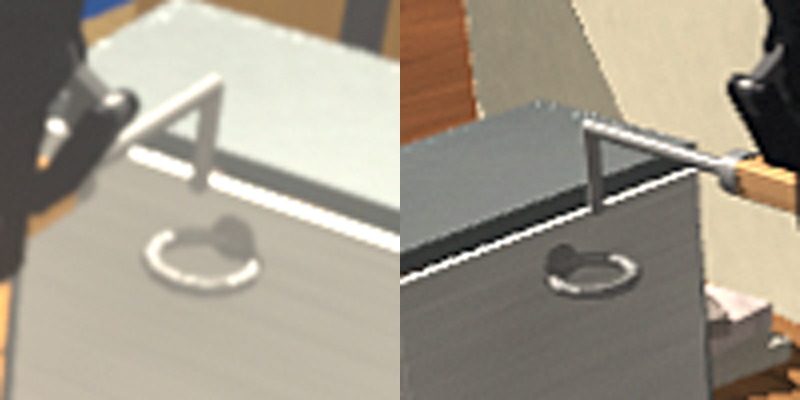

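Run:
```python
from h import *
s=camera_info("scene");d=camera_info("side")
S=lambda x,y:((x+.5)/4-.5+370,(y+.5)/4-.5+80)
D=lambda x,y:((x+.5)/4-.5+200,(y+.5)/4-.5+90)
t,e=tri(s,S(200,188),d,D(197,210));y,e2=tri(s,S(202,260),d,D(192,272))
print(t.round(4),e,y.round(4),e2)
c,s_=np.cos(.138),np.sin(.138); dd=(y-t)[:2]; print("to eye along x,y",dd@[c,s_],dd@[-s_,c])
```

```text
[0.5313 0.2978 0.32  ] 0.0014701329950000137 [0.5307 0.3096 0.2761] 0.0013250492872241178
to eye along x,y 0.0010098093673419118 0.011754358284541473
```

Call:
step_arm:
  targets:
    - [[0, -0.5, 0], [0, 0, 0], 255]
    - [[0, -0.1, 0.3], [0, 0, 0], 255]
    - [[0, 0, 0.6], [0, 0, 0], 255]
    - [[0, 0, 0.7], [0, 0, 0], 255]
    - [[0, 0, 0.7], [0, 0, 0], 255]
    - [[0, 0, 0.7], [0, 0, 0], 255]
    - [[0, 0, 0.4], [0, 0, 0], 255]
    - [[0, 0, 0.1], [0, 0, 0], 255]

```text
clock: 9.37
position: [0.5538, 0.1088, 0.4553]
tool_rot: [0.001, 0.998, 0.063, -0.001]
force: [-0.2, 0.1, -1.4]
opening: 0.219
```

```bash
cat >> h.py <<'E'
def look(tag,a=(370,80),b=(200,90)):
    st=state();p=q(st["tool_rot"])
    t=st["position"]+p.apply([0,-.2,.155+.055-.002]);print(st["clock"],"pos",st["position"].round(4),"tip kin",t.round(4),"F",st["force"].round(1),"op",round(st["opening"],3))
    c,s_=np.cos(.138),np.sin(.138); d=t[:2]-np.array([.528,.310]); print("tip rel eye0 x,y,z", (d@[c,s_]).round(4),(d@[-s_,c]).round(4),(t[2]-.275).round(4))
    plan(st["position"],0.138,1)
    o=[]
    for n,(x,y) in (("scene",a),("side",b)):
        im=camera(n)[:,:,::-1]; cv2.imwrite(f"pics/{n}{tag}.png",im)
        o.append(cv2.resize(cv2.convertScaleAbs(im[y:y+100,x:x+100],alpha=1.3),None,fx=4,fy=4,interpolation=cv2.INTER_CUBIC))
    cv2.imwrite(f"pics/L{tag}.png",np.hstack(o))
E
python3 -c "
from h import *
look('4')"
```

```text
9.3667 pos [0.5538 0.1088 0.4553] tip kin [0.5285 0.3067 0.2468] F [-0.2  0.1 -1.4] op 0.219
tip rel eye0 x,y,z 0.0 -0.0033 -0.0282
dist 0.0 total rv [ 0.002  0.002 -0.012] yaw now 0.1259
[0. 0. 0.] [ 0.02  0.02 -0.12]
```

View pics/L4.png

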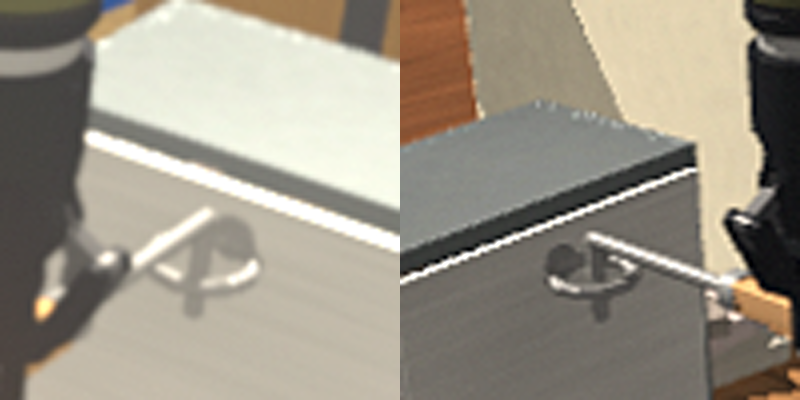

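The pin is through the eye in both views, at scene crop (195,270) and side crop (600,285). Now I'll draw back along the eye's arc.

Call:
step_arm:
  targets:
    - [[0, 0.4, 0], [0, 0, -0.1], 255]
    - [[0, 0.4, 0], [0, 0, 0], 255]
    - [[0, 0.4, 0.1], [0, 0, 0], 255]
    - [[0, 0.4, 0.1], [0, 0, 0], 255]
    - [[0, 0.4, 0.2], [0, 0, 0], 255]
    - [[0, 0.4, 0.2], [0, 0, 0], 255]
    - [[0, 0.4, 0.3], [0, 0, 0], 255]
    - [[0, 0.3, 0.2], [0, 0, 0], 255]

```text
clock: 10.13
position: [0.564, 0.0421, 0.4365]
tool_rot: [0.0, 0.998, 0.069, 0.003]
force: [-0.5, 1.6, -2.5]
opening: 0.218
```

```bash
python3 -c "
from h import *
look('5')"
```

```text
10.1333 pos [0.564  0.0421 0.4365] tip kin [0.5377 0.2401 0.2283] F [-0.5  1.6 -2.5] op 0.218
tip rel eye0 x,y,z -0.0 -0.0705 -0.0467
dist 0.0 total rv [ 0.001 -0.006  0.   ] yaw now 0.1384
[0. 0. 0.] [ 0.01 -0.06  0.  ]
```

View pics/L5.png

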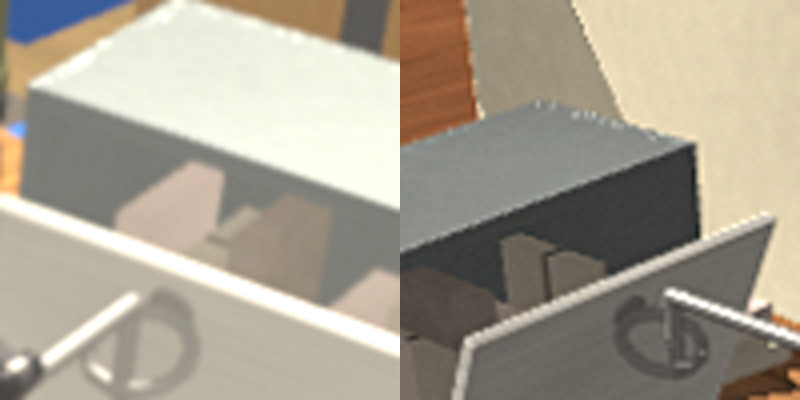

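The hatch is following, at about 0.37 rad with the pin in the ring. Continuing, with more downward.

Call:
step_arm:
  targets:
    - [[0, 0.3, 0.3], [0, 0, 0], 255]
    - [[0, 0.3, 0.4], [0, 0, 0], 255]
    - [[0, 0.3, 0.4], [0, 0, 0], 255]
    - [[0, 0.3, 0.4], [0, 0, 0], 255]
    - [[0, 0.3, 0.4], [0, 0, 0], 255]
    - [[0, 0.3, 0.4], [0, 0, 0], 255]
    - [[0, 0.3, 0.3], [0, 0, 0], 255]

```text
clock: 10.82
position: [0.5715, -0.0033, 0.3808]
tool_rot: [0.001, 0.998, 0.069, 0.005]
force: [0.0, -0.3, -1.6]
opening: 0.221
```

```bash
python3 -c "
from h import *
look('6',(340,110),(210,110))"
```

```text
10.8167 pos [ 0.5715 -0.0033  0.3808] tip kin [0.5459 0.1944 0.1722] F [ 0.  -0.3 -1.6] op 0.221
tip rel eye0 x,y,z 0.0019 -0.1169 -0.1028
dist 0.0 total rv [ 0.003 -0.009  0.   ] yaw now 0.1385
[0. 0. 0.] [ 0.03 -0.09  0.  ]
```

View pics/L6.png

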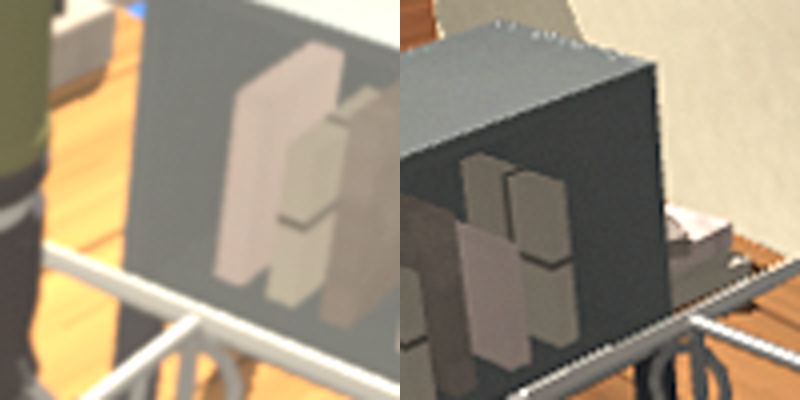

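The eye is at about 0.78 rad, past the 0.65 sink point. I'll lift the pin out, then draw clear.

Call:
step_arm:
  targets:
    - [[0, 0, -0.7], [0, 0, 0], 255]
    - [[0, 0, -1], [0, 0, 0], 255]
    - [[0, 0.4, -1], [0, 0, 0], 255]
    - [[0, 0.9, -0.6], [0, 0, 0], 255]
    - [[0, 1, -0.4], [0, 0, 0], 255]
    - [[0, 1, -0.3], [0, 0, 0], 255]
    - [[0, 1, 0], [0, 0, 0], 255]
    - [[0, 0.6, 0], [0, 0, 0], 255]

```text
clock: 11.58
position: [0.585, -0.1014, 0.4649]
tool_rot: [0.0, 0.997, 0.071, 0.004]
force: [0.2, 0.4, -2.2]
opening: 0.222
```

```bash
python3 -c "
from h import *
look('7',(320,130),(220,130))"
```

```text
11.5833 pos [ 0.585  -0.1014  0.4649] tip kin [0.5584 0.0967 0.2567] F [ 0.2  0.4 -2.2] op 0.222
tip rel eye0 x,y,z 0.0007 -0.2155 -0.0183
dist 0.0 total rv [ 0.001 -0.008  0.004] yaw now 0.1421
[0. 0. 0.] [ 0.01 -0.08  0.04]
```

View pics/scene7.png

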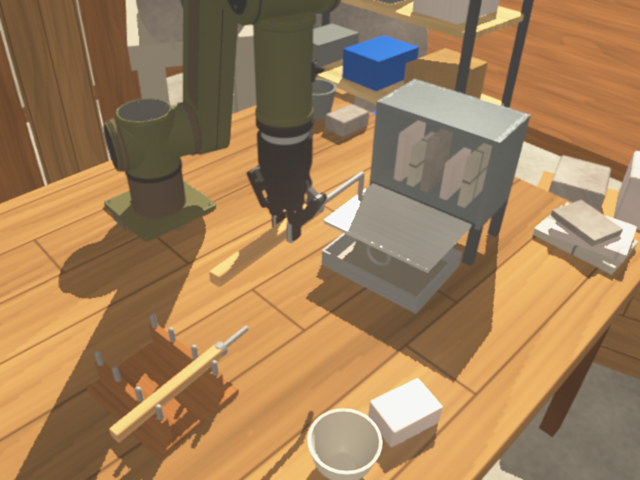

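View pics/side7.png

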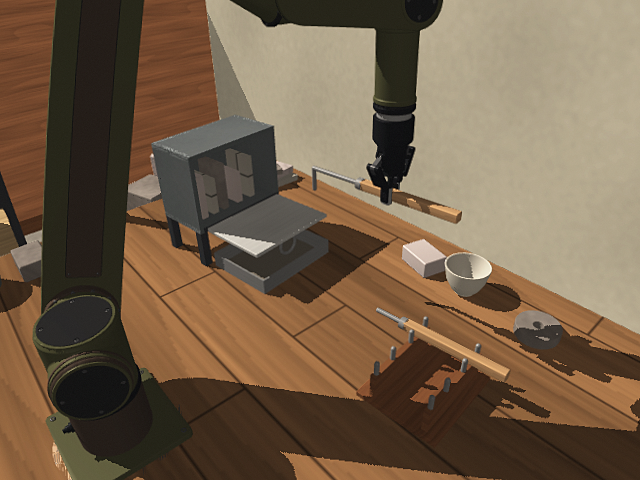

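The hook is clear and the hatch is sinking by itself. Heading back to above the slot.

```bash
python3 -c "
from h import *
plan([0.4324,-0.288,0.34],0.1025,12)"
```

```text
dist 0.2712 total rv [ 0.001 -0.008  0.038] yaw now 0.1404
[-0.74  0.68  0.51] [ 0.   -0.01  0.03]
[-0.74  0.68  0.51] [ 0.   -0.01  0.03]
[-0.74  0.68  0.51] [ 0.   -0.01  0.03]
[-0.73  0.69  0.51] [ 0.   -0.01  0.03]
[-0.73  0.69  0.51] [ 0.   -0.01  0.03]
[-0.73  0.69  0.52] [ 0.   -0.01  0.03]
[-0.73  0.69  0.52] [ 0.   -0.01  0.03]
[-0.72  0.7   0.52] [ 0.   -0.01  0.03]
[-0.72  0.7   0.52] [ 0.   -0.01  0.03]
[-0.72  0.7   0.52] [ 0.   -0.01  0.03]
[-0.72  0.7   0.52] [ 0.   -0.01  0.03]
[-0.71  0.71  0.52] [ 0.   -0.01  0.03]
```

Call:
step_arm:
  targets:
    - [[-0.5, 0.6, 0.2], [0, 0, 0.1], 255]
    - [[-0.7, 0.7, 0.5], [0, -0.1, 0.1], 255]
    - [[-0.7, 0.7, 0.5], [0, 0, 0.1], 255]
    - [[-0.7, 0.7, 0.5], [0, 0, 0], 255]
    - [[-0.7, 0.7, 0.5], [0, 0, 0.1], 255]
    - [[-0.7, 0.7, 0.5], [0, 0, 0], 255]
    - [[-0.7, 0.7, 0.5], [0, 0, 0], 255]
    - [[-0.7, 0.7, 0.5], [0, 0, 0], 255]
    - [[-0.7, 0.7, 0.5], [0, 0, 0], 255]
    - [[-0.7, 0.7, 0.5], [0, 0, 0], 255]
    - [[-0.7, 0.6, 0.5], [0, 0, 0], 255]
    - [[-0.5, 0.5, 0.4], [0, 0, 0], 255]

```text
clock: 12.68
position: [0.4404, -0.2686, 0.345]
tool_rot: [-0.009, 0.998, 0.054, 0.001]
force: [-0.1, -0.3, -2.1]
opening: 0.22
```

```bash
python3 -c "
from h import *
print(state()['position'],state()['clock'],state()['force'])
plan([0.4324,-0.288,0.31],0.1025,2)"
```

```text
[ 0.44041824 -0.26858814  0.34501099] 12.6833 [-0.14438515 -0.25230119 -2.11248165]
dist 0.0408 total rv [-0.017 -0.003  0.006] yaw now 0.1087
[-0.25  0.48  0.87] [-0.09 -0.01  0.03]
[-0.25  0.47  0.87] [-0.09 -0.01  0.03]
```

Call:
step_arm:
  targets:
    - [[-0.2, 0.5, 0.7], [-0.1, 0, 0.1], 255]
    - [[-0.2, 0.4, 0.7], [-0.1, 0, 0], 255]
    - [[0, 0, 0.3], [0, 0, 0], 255]
    - [[0, 0, 0], [0, 0, 0], 255]

```text
clock: 13.02
position: [0.4319, -0.2851, 0.3074]
tool_rot: [-0.002, 0.999, 0.048, -0.0]
force: [0.1, 0.1, -1.1]
opening: 0.215
```

```bash
python3 -c "
from h import *
print(state()['position'],state()['clock'],state()['force'])
plan([0.4324,-0.2878,0.232],0.1025,4)
cv2.imwrite('pics/w8.png',camera('wrist')[:,:,::-1])
cv2.imwrite('pics/scene8.png',camera('scene')[:,:,::-1])
cv2.imwrite('pics/side8.png',camera('side')[:,:,::-1])"
```

```text
[ 0.43194875 -0.28508547  0.30739693] 13.0167 [ 0.05683798  0.10264853 -1.13735254]
dist 0.0754 total rv [-0.003 -0.    -0.007] yaw now 0.0953
[0.   0.04 0.94] [-0.01 -0.   -0.02]
[0.   0.04 0.94] [-0.01 -0.   -0.02]
[0.   0.04 0.94] [-0.01 -0.   -0.02]
[0.   0.04 0.94] [-0.01 -0.   -0.02]
```

View pics/w8.png

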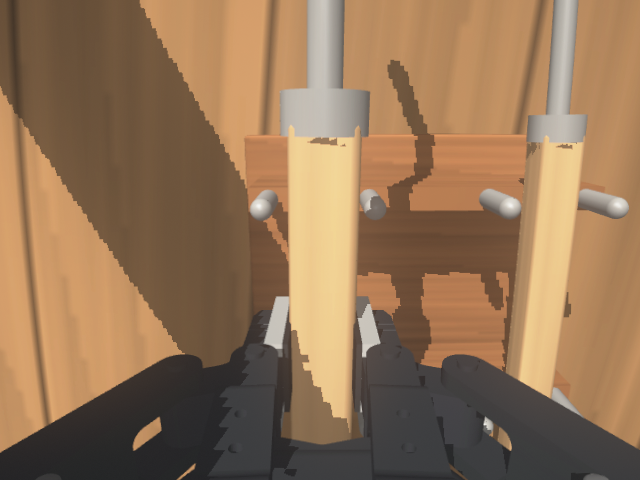

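View pics/scene8.png

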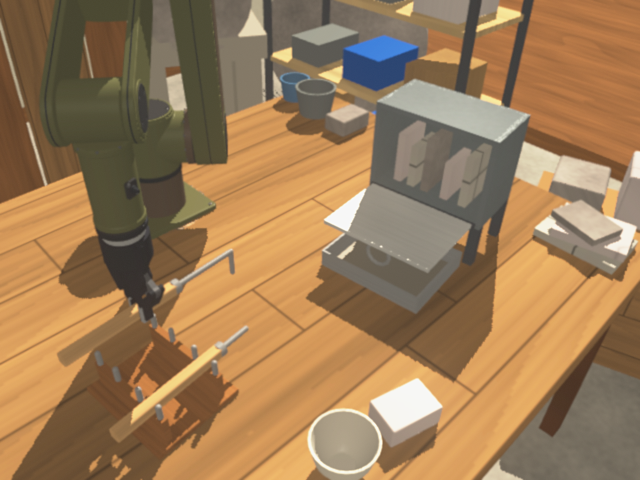

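View pics/side8.png

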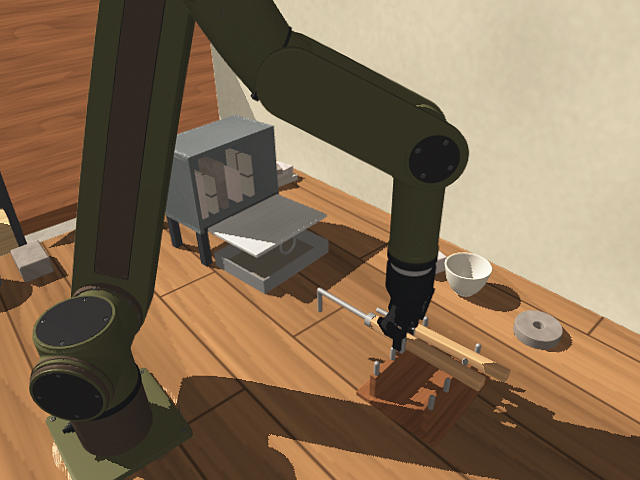

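Wrist view: the pole hangs straight in the grip, column 323, the same as after the grasp, and is centred between the pins at (263,205) and (373,205). I'll check the hatch level by triangulation.

Run:
```python
from h import *
a=cv2.imread("pics/scene7.png").astype(int);b=cv2.imread("pics/scene8.png").astype(int)
D=abs(a-b)[205:300,340:480];print("diff in hatch region",D.mean(),D.max())
o=[]
for n,(x,y) in (("scene8",(310,170)),("side8",(190,180))):
    im=cv2.imread(f"pics/{n}.png")
    w=200 if n=="scene8" else 160
    o.append(cv2.resize(cv2.convertScaleAbs(im[y:y+120,x:x+w],alpha=1.3),(w*2,240) if 0 else (400,300 if w==160 else 240),interpolation=cv2.INTER_CUBIC))
o=[cv2.copyMakeBorder(k,0,300-k.shape[0],0,0,cv2.BORDER_CONSTANT) for k in o]
cv2.imwrite("pics/h8.png",np.hstack(o))
```

```text
diff in hatch region 4.986190476190476 11
```

View pics/h8.png

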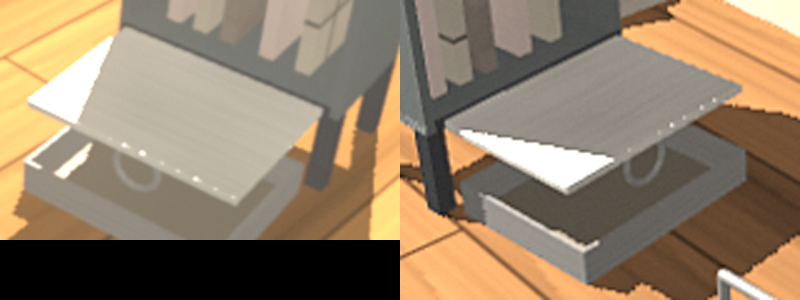

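Run:
```python
from h import *
s=camera_info("scene");d=camera_info("side")
S=lambda x,y:((x+.5)/2-.5+310,(y+.5)/2-.5+170)
D=lambda x,y:((x-400+.5)/2.5-.5+190,(y+.5)/2.5-.5+180)
for n,a,b in [("front L",(28,103),(567,190)),("front R",(237,200),(741,88)),("back R",(323,108),(619,38)),("back L",(122,27),(447,123))]:
    X,e=tri(s,S(*a),d,D(*b));print(n,X.round(4),round(e,4))
```

```text
front L [0.4275 0.1487 0.1105] 0.0019
front R [0.6737 0.1822 0.1113] 0.0049
back R [0.6491 0.3644 0.1133] 0.0083
back L [0.4027 0.3254 0.1165] 0.0036
```

All four panel corners lie at z = 0.110–0.116, so the hatch is level and fully open. Lowering the pole into its slot.

Call:
step_arm:
  targets:
    - [[0, 0.1, 0.4], [0, 0, -0.1], 255]
    - [[0, 0.1, 0.6], [0, 0, 0], 255]
    - [[0, 0, 0.6], [0, 0, 0], 255]
    - [[0, 0, 0.6], [0, 0, 0], 255]
    - [[0, 0, 0.5], [0, 0, 0], 255]
    - [[0, 0, 0.4], [0, 0, 0], 255]

```text
clock: 13.67
position: [0.4386, -0.2892, 0.2502]
tool_rot: [0.004, 0.998, 0.057, 0.008]
force: [-3.2, -0.5, 0.6]
opening: 0.22
```

```bash
python3 -c "
from h import *
print(state()['position'],state()['clock'],state()['force'])
plan([0.4324,-0.2878,0.232],0.1025,2)"
```

```text
[ 0.43861386 -0.28917875  0.25019528] 13.6667 [-3.18139582 -0.47536368  0.62276101]
dist 0.0193 total rv [ 0.009 -0.015  0.012] yaw now 0.1143
[-0.16 -0.06  0.45] [ 0.05 -0.07  0.06]
[-0.15 -0.05  0.45] [ 0.05 -0.07  0.06]
```

Call:
step_arm:
  targets:
    - [[-0.3, 0, 0], [0, -0.1, 0.1], 255]
    - [[0, 0, 0], [0, 0, 0], 255]

```text
clock: 13.83
position: [0.4324, -0.2892, 0.2487]
tool_rot: [0.004, 0.999, 0.052, 0.001]
force: [0.1, 1.0, -1.8]
opening: 0.22
```

```bash
python3 -c "
from h import *
print(state()['position'],state()['clock'],state()['force'])
plan([0.4324,-0.2878,0.232],0.1025,2)"
```

```text
[ 0.4323658  -0.2891755   0.24866734] 13.8333 [ 0.11719045  0.95124973 -1.76080711]
dist 0.0167 total rv [ 0.007 -0.002  0.002] yaw now 0.105
[ 0.   -0.04  0.42] [ 0.04 -0.01  0.01]
[ 0.   -0.04  0.42] [ 0.04 -0.01  0.01]
```

Call:
step_arm:
  targets:
    - [[0, 0, 0.3], [0.1, 0, 0], 255]
    - [[0, 0, 0.3], [0, 0, 0], 255]
    - [[0, 0, 0.2], [0, 0, 0], 255]
    - [[0, 0, 0], [0, 0, 0], 255]

```text
clock: 14.17
position: [0.4333, -0.2897, 0.2331]
tool_rot: [-0.001, 0.999, 0.053, 0.003]
force: [0.2, -0.6, -1.4]
opening: 0.222
```

```bash
python3 -c "
from h import *
print(state()['position'],state()['clock'],state()['force'])
plan([0.4324,-0.2878,0.232],0.1025,2)"
```

```text
[ 0.43327071 -0.28967556  0.23308248] 14.1667 [ 0.17177643 -0.56937244 -1.36427664]
dist 0.0023 total rv [-0.001 -0.006  0.003] yaw now 0.1051
[-0.02 -0.05  0.03] [-0.   -0.03  0.01]
[-0.02 -0.05  0.03] [-0.   -0.03  0.01]
```

Call:
step_arm:
  targets:
    - [[0, 0, 0.1], [0, 0, 0], 255]
    - [[0, 0, 0], [0, 0, 0], 255]

```text
clock: 14.33
position: [0.4337, -0.29, 0.2318]
tool_rot: [-0.0, 0.999, 0.052, 0.003]
force: [0.3, 0.1, -1.5]
opening: 0.219
```

Call:
step_arm:
  targets:
    - [[0, 0, 0], [0, 0, 0], 150]
    - [[0, 0, 0], [0, 0, 0], 100]
    - [[0, 0, 0], [0, 0, 0], 0]
    - [[0, 0, 0], [0, 0, 0], 0]
    - [[0, 0, 0], [0, 0, 0], 0]
    - [[0, 0, 0], [0, 0, 0], 0]
    - [[0, 0, 0], [0, 0, 0], 0]
    - [[0, 0, 0], [0, 0, 0], 0]

```text
clock: 15.0
position: [0.4345, -0.2906, 0.2328]
tool_rot: [0.001, 0.999, 0.052, 0.005]
force: [0.4, 0.8, -0.7]
opening: 0.998
```

Fully released. Going straight up.

Call:
step_arm:
  targets:
    - [[0, 0, -0.3], [0, 0, 0], 0]
    - [[0, 0, -0.6], [0, 0, 0], 0]
    - [[0, 0, -0.8], [0, 0, 0], 0]
    - [[0, 0, -1], [0, 0, 0], 0]
    - [[0, 0, -1], [0, 0, 0], 0]
    - [[0, 0, -1], [0, 0, 0], 0]
    - [[0, 0, -1], [0, 0, 0], 0]
    - [[0, 0, -1], [0, 0, 0], 0]
    - [[0, 0, -0.8], [0, 0, 0], 0]
    - [[0, 0, -0.2], [0, 0, 0], 0]
    - [[0, 0, 0], [0, 0, 0], 0]

```text
clock: 15.92
position: [0.4319, -0.2895, 0.3963]
tool_rot: [-0.0, 0.999, 0.052, 0.003]
force: [0.7, 0.3, -0.5]
opening: 1.001
```

```bash
python3 -c "
from h import *
print(state()['position'],state()['clock'],state()['force'])
i=camera_info('wrist');print(i['xyz'],i['rotation'])
cv2.imwrite('pics/w9.png',camera('wrist')[:,:,::-1])
cv2.imwrite('pics/scene9.png',camera('scene')[:,:,::-1])
cv2.imwrite('pics/side9.png',camera('side')[:,:,::-1])"
```

```text
[ 0.43185432 -0.28947864  0.3963424 ] 15.9167 [ 0.7223152   0.28565186 -0.46404197]
[ 0.4245308  -0.22003321  0.36516917] [ 0.98919268 -0.13712574 -0.01050089  0.05083409]
```

View pics/w9.png

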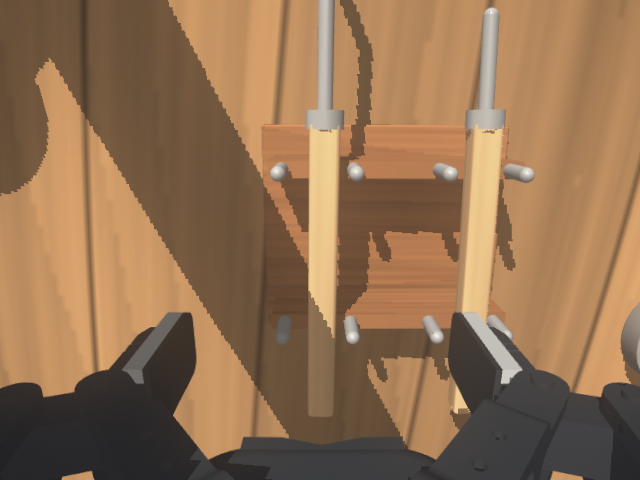

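View pics/scene9.png

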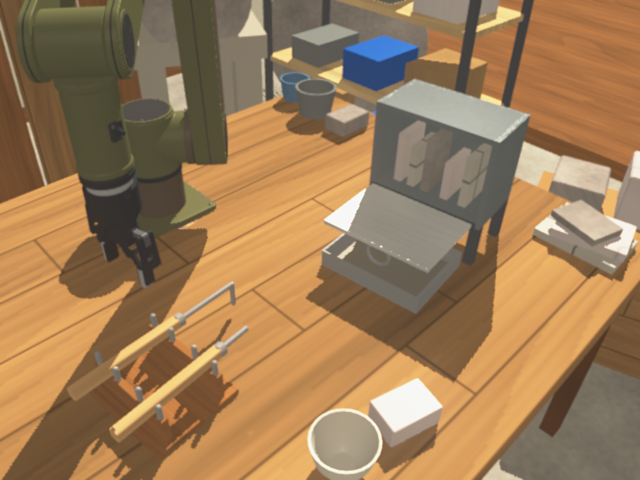

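View pics/side9.png

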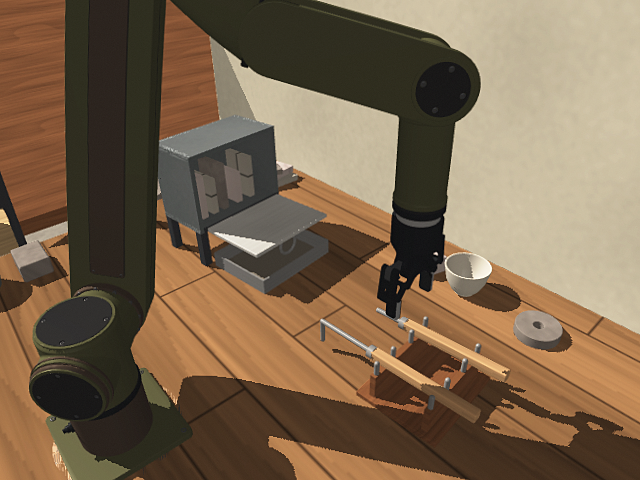

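The pole is back in its slot with the hook down: scene elbow at (233,284), side elbow at (322,321), both as at the start. The rod is unmoved and the hatch open. A numeric check before handing in.

```bash
python3 - <<'E'
from h import *
i=camera_info("wrist")
P=lambda u,v,z:onz(i,(u,v),z)
print("collar edge",P(325.5,128,.085).round(4),"back end",P(320.5,416,.085).round(4))
f=(P(280,171,.095)+P(355,171,.095))/2; b=(P(284,322,.095)+P(351,322,.095))/2;print("slot mids",f.round(4),b.round(4), np.linalg.norm(f-b))
a=P(325,140,.085);c=P(320.5,410,.085);u=a-c;print("pole yaw",np.arctan2(-u[0],u[1]),"slot yaw",np.arctan2(-(f-b)[0],(f-b)[1]))
o=P(320.5,416,.085)+.149*u/np.linalg.norm(u);print("origin",o.round(4))
w=(f-b)/np.linalg.norm(f-b); h=f-.04*w; h2=b+.075*w;print("home",h.round(4),h2.round(4))
# before/after images of pole
for n in ("scene","side"):
    a=cv2.imread(f"pics/{n}0.png").astype(int);b_=cv2.imread(f"pics/{n}9.png").astype(int)
s=camera_info("scene");d=camera_info("side")
E
python3 - <<'E'
import cv2,numpy as np
o=[]
for n in ("scene0","scene9"): o.append(cv2.resize(cv2.imread(f"pics/{n}.png")[270:450,60:260],(400,360)))
r=[cv2.resize(cv2.imread(f"pics/{n}.png")[310:430,310:510],(400,240)) for n in ("side0","side9")]
cv2.imwrite("pics/cmp.png",np.vstack([np.hstack(o),np.hstack(r)]))
E
```

```text
collar edge [ 0.4277 -0.2221  0.085 ] back end [ 0.4463 -0.4326  0.085 ]
slot mids [ 0.4254 -0.2482  0.095 ] [ 0.4356 -0.3495  0.095 ] 0.10188842472363703
pole yaw 0.08853582914803766 slot yaw 0.10093341391829047
origin [ 0.4331 -0.2841  0.085 ]
home [ 0.4294 -0.288   0.095 ] [ 0.4281 -0.2749  0.095 ]
```

View pics/cmp.png

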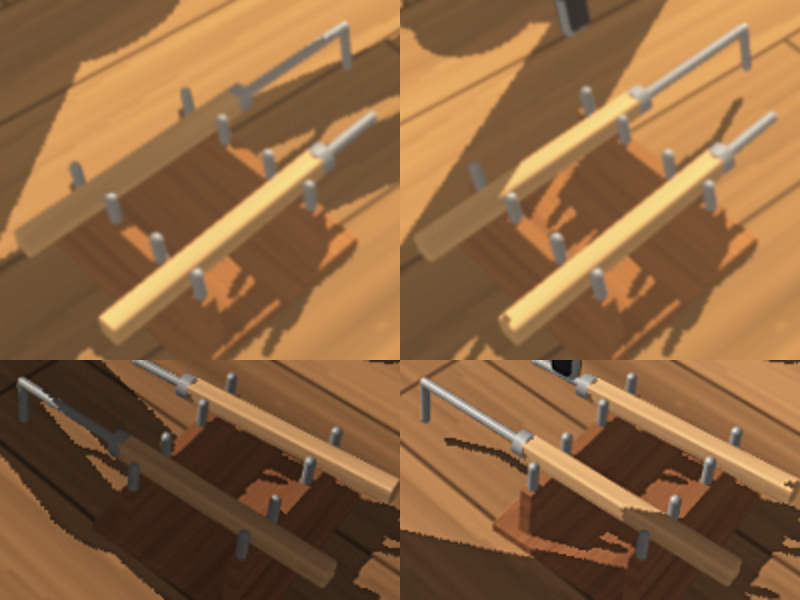

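```bash
python3 -c "
from station import state,finish_job
print(state()['clock'],state()['qd'].round(3)); print(finish_job())"
```

```text
16.0667 [-0.     0.014  0.013  0.     0.002  0.001]
the job is handed in; nothing more can be done
None
```

The hatch is fully open, the hook pole is back in its slot with the hook down and released, and the job was handed in at about 16 s. I put the hook into the eye, drew the hatch to about 0.78 rad, lifted the hook out and let the hatch sink by itself. The plain rod was not touched, and only the pole touched the hatch.

**Last checks that passed:**
- **Hatch:** its four panel corners triangulate to z = 0.110–0.116 m, so it is level. It looked the same in the later scene and side pictures.
- **Pole:** both outside views show it in its slot within about 2–3 mm of where it started. Its yaw is about 0.012 rad off the slot line.
- **Gripper:** it stood open 16 cm above the grasp, touching nothing.

**Checks that disagreed, or contact along the way:**
- **Position along the slot:** this is only known to a few mm. The collar edge gives y = -0.293 and the handle's back end gives -0.284, against a home position of about -0.29.
- **Rear rack pins:** the wrist camera put the pin rows 102 mm apart instead of 115 mm, so I did not rely on it there.
- **Lowering the pole:** the arm drifted 6 mm sideways and the pole pressed lightly against a rack pin, about 3 N. I corrected this before letting go.

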